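# Clamp a column cartridge with a turnbuckle

## Task

Take the steel column cartridge from the black sampler tray and lay it in the clamp's V cradle, between the two open jaws. Then roll the hexagonal turnbuckle body, its top towards the cradle, re-gripping as needed, until both jaws have drawn in and grip the cartridge firmly by its ends, and only then throw the red lock lever all the way over. Leave the bottle, the beaker and the jar where they stand.

Things in the scene. Friction and masses are not known exactly. Their poses are not given: they have to be found in the camera images.
- cartridge: Loose steel tube, 16 mm diameter, 100 mm long, about 0.12 kg, a blue band near each end. Origin at its middle on its axis; its y axis runs along the tube (it may roll: x and z mean nothing). At the start it lies level in two V rests on the black tray, its axis 62 mm above the work surface
- tray: Fixed black tray 170 x 150 x 30 mm; origin: centre of its underside. Two grey V rests, 10 mm wide at y = +33 and -33 mm, carry the cartridge along the tray's y axis at x = -45 mm; its middle 56 mm is free to grip. Rests reach 18 mm to each side of the tube's axis and no higher than it. Vials in the tray stand up to 49 mm above the work surface, 65 mm or more to the +x side of the tube
- holder: Fixed grey clamp base, 150 (x) x 350 (y) x 20 mm high, origin on the work surface, z up. Cradle at x = +40 mm; turnbuckle axis at x = -45 mm, 85 mm high, parallel to y; lock lever at y = -160 mm
- cradle (a point): Where the cartridge's middle belongs: tube axis 55 mm above the work surface (35 mm above the base), tube along this point's y axis (the holder's y, either end first). Two black V rests, 10 mm wide, at y = +33 and -33 mm hold it; they reach 18 mm to each side of the axis and no higher than it
- jaw_left: Dark steel jaw at the holder's +y end with a sprung black rubber pad, 24 mm diameter. Origin: centre of the pad's face at rest, at tube axis height, looking to the holder's -y. At the start it is 8 to 11 mm from a centred cartridge's end. Both jaws are moved only by the turnbuckle, by equal amounts, and withstand a push. Jaws reach 100 mm above the work surface; 18 mm thick
- jaw_right: The same jaw at the holder's -y end, its face looking to +y
- buckle_mid (a point): Centre of the turnbuckle's aluminium body, a hexagonal bar 36 mm across flats, 42 mm across corners, 76 mm long, 85 mm above the work surface. Its y axis is the turning axis (the holder's y). The point turns with the body; its x axis is square to one pair of flats, the other pairs lie at +60 and -60 degrees about y. Jaws are 49 mm or more from the middle, rods (14 mm) between
- buckle (a joint): Rotation of the turnbuckle body, rad, positive about the holder's +y: tightening rolls its top towards the cradle (+x). Starts at 0.2 to 0.7, stop at 2.9; takes 0.2 Nm, stays where left. Each pad is 62 mm less 5 mm per rad from the middle: both touch the cartridge at 2.4, then the sprung pads yield; firm is 2.5 to 2.7 (5 to 18 N, 0.4 Nm). They push an off-centre cartridge to the middle
- lock (a joint): Red lock lever at the -y end of the holder, turning about the holder's y on a pivot 42 mm above the work surface (grey block 70 x 50 mm, 45 mm high). 0: leaning 0.5 rad to the holder's -x (unlocked); 1.0: leaning 0.5 rad to +x (locked, its stop). Starts at 0 to 0.12, stays where left, moves with a push of about 1 N at the tip
- lock_tip (a point): Centre of the lever's red ball tip, 26 mm diameter, 70 mm from the pivot, 103 mm above the work surface at either end of its swing, 112 mm midway; the shaft is 10 mm thick
- amber_bottle: Bystander: amber bottle, 66 mm diameter, 140 mm high; origin under its centre
- beaker: Bystander: clear glass beaker, 66 mm diameter, 85 mm high; origin under its centre
- vial_jar: Bystander: glass jar with blue lid, 56 mm diameter, 70 mm high; origin under its centre
Things that resemble listed ones, but are neither listed nor needed, are in the scene too. Of the things like the cartridge, leave any that is brown or green; of the rest the smaller one is meant.

How it is judged:
By the outcome, as a careful person would: the job done as asked, in the order asked, and still so for the second after the job is handed in, with the robot touching nothing.
It also fails if it takes over 67 s, if anything falls off the work surface, if the arm or the gripper's body presses on something with over 40 N, if the wrist force passes 120 N, or if a joint passes its speed limit or range.

## Robot

A 6-joint arm with a two-finger parallel gripper is mounted at the origin on the work surface. World frame = base frame: x ahead of the robot, y to its left, z up, the work surface at z = 0. Lengths are in m, angles in rad, forces in N, time in s.
With the tool pointing down it reaches from about 0.425 to 0.95 m from the base axis. Payload 3.5 kg.
Tool frame: the origin (TCP) lies at the very end of the fingers, on their centre line; the grasp point (between the pads) lies 19 mm behind it; z points along the fingers, y is the line along which they close (so a half turn about z gives the same grasp; the last joint's range is limited). The gripper opens to 85 mm and grips with 20 to 120 N. Pads are 22 mm wide; open, the fingers measure 114 mm over their backs; the gripper's body (76 mm by 85 mm) begins 54 mm behind the grasp point. The pads swing forward as they close: fully open they stand 13 mm farther back than shut.
Start: joints at [-1.318, 0.286, 1.577, -0, 1.279, -0.15], TCP at [0.265, -0.621, 0.231] pointing down, gripper open.
Joint ranges: [-2.77, 2.77], [-0.9, 2.22], [0.21, 2.48], [-1.53, 4.67], [0.24, 2.81], [-2.84, 2.84]. Speed limits (rad/s): [2.79, 2.79, 3.14, 3.14, 3.14, 3.14].

## Interface

Orientations are given as a unit quaternion [x, y, z, w].
In Python, from plant import get_state, read_camera, sign_off, recognise gives the robot as it stands.
- The arm moves only by the tool arm_command, never from a script. Its argument "steps" is a list of rows, each an object with "translation": the shift along the tool's x, y, z scaled (see below), a list of three; "twist": the turn, a rotation vector about the tool's x, y, z scaled (see below), a list of three; "fingers": the opening, from -1 (shut) to 1 (fully open). In form: [{"translation": [x, y, z], "twist": [rx, ry, rz], "fingers": fingers}, ...]. A call has 1 to 5 rows; each row is the pose to reach, as a shift and turn from the pose commanded when the call began, along the tool's axes at that moment; what a row does not reach only later rows make up. The controller multiplies each number of a shift by 75 cm and each number of a turn by 60 degrees. A row lasts 1/8 s, in which the tool goes at most 62.5 mm and 10.7 degrees, less where a joint would pass 70% of its speed; a pose out of reach is approached as far as the arm can. A call with a number of a shift or a turn outside -1 to 1 is refused whole. A call with a gripper value outside its range is refused whole. The fingers move at their own pace and stop on an object; "grip_force" is the grip in N (left out, the last holds). Time passes only in rows, so rows that repeat a pose let the fingers close. It gives the time, the measured TCP pose, the force, the opening and the grip force at its end, in the units of the state.
- get_state(): the state, without advancing time (a new reading comes with each control period).
- read_camera(name): name is "scene" or "side" or "wrist"; returns a dict with "pixels" (400x640x3 uint8, red, green, blue), "K" (3x3 intrinsics, pixels), "R" (3x3) and "t" (3): a world point X has camera coordinates R X + t; the wrist camera has in their place "T_tool_cam" (4x4, takes a point from camera to tool coordinates, whose origin is the TCP and whose axes are the flange's). Camera axes: x right, y down, z forward; pixel columns grow to the right and rows downward; lengths in m; the calibration is good to about 2 mm. A picture is of the moment at which its call begins: read the wrist's pose just before it. There is no depth.
- sign_off(): hands the job in; it is judged then, once.
Trained networks look in a picture, given as the dict that the camera call returned (one of the last four; its "shot" number tells which), for a name from the list of things; names that differ only in an ending like _2 or _b are one class to them, and where a whole thing is asked for, a point or a joint stands for the part that bears it (a point fixed in the world has none). Each returns a list of dicts, best first, with "conf" (0 to 1); they miss things now and then, are a little off and sometimes report something else, mostly with a low value. They report only what shows in the picture. A call takes as long as a camera call. They do not tell look-alikes from the thing itself.
- recognise(picture, query): "point" ([row, column] in pixels, amid what is visible of it).
The state is a dict: "time": time; "qpos": joint angles; "dq": joint speeds; "joint_efforts": joint torques, N m; "eef_pos": TCP position; "tcp_rot": TCP orientation; "contact_force": force on the tool from outside, world axes, zero at the start; "wrist_torque": the same for the moment, N m; "opening": opening from 0.0 (shut) to 1.0 (fully open); "finger_force": force on a finger pad.
Only numpy, scipy, OpenCV 4.12 (cv2) and the standard library are available. Lean on these libraries where they do the work, as an engineer would, in place of code of your own. Each camera call takes 0.05 s, during which the arm holds its last target. There are 200 camera calls.

## Working session

There is one attempt and no reset: what is moved stays moved. The work goes in short steps, Python scripts to look and compute and a tool call to move; the robot and the scene stay as the last step left them, time stands still between calls to the robot, and variables do not carry over. Pictures are saved under pics/ and viewed, at most 10 in all, crops included, and the job is handed in when it is done.

Besides the shell and the picture viewer there is one more tool, called as name(argument=value, ...) on one line, values as JSON. arm_command: Moves the arm, as the interface text tells. Shifts and turns lie within -1 to 1; 1 stands for 75 cm of shift or 60 degrees of turn. Its arguments: {"type":"object","properties":{"steps":{"type":"array"},"grip_force":{"type":"number"}},"required":["steps"]}

```bash
ls; mkdir -p pics; cat > h.py <<'E'
import numpy as np, cv2
from plant import get_state, read_camera, sign_off, recognise
from scipy.spatial.transform import Rotation as Ro
def save(p,n): cv2.imwrite('pics/'+n+'.png',p['pixels'][:,:,::-1])
E
python3 - <<'E'
from h import *
s=get_state(); print({k:np.round(v,3).tolist() for k,v in s.items()})
P={}
for c in ['scene','side','wrist']:
    p=read_camera(c); save(p,c+'0'); P[c]=p
    print(c,p['K'].tolist(), [ (k,np.round(p[k],3).tolist()) for k in p if k in('R','t','T_tool_cam')])
    if c!='wrist':
      for n in ['cartridge','tray','holder','jaw_left','buckle_mid','lock_tip','amber_bottle','beaker','vial_jar']:
        print(n,[(np.round(d['point']).tolist(),round(d['conf'],2)) for d in recognise(p,n)])
im=np.vstack([P['scene']['pixels'],P['side']['pixels']])
E
```

```text
pics
{'time': 0.0, 'qpos': [-1.318, 0.287, 1.578, 0.0, 1.279, -0.15], 'dq': [0.001, -0.001, -0.0, -0.0, 0.0, 0.001], 'joint_efforts': [-0.001, -40.598, -29.263, -0.0, 0.006, 0.0], 'eef_pos': [0.264, -0.62, 0.23], 'tcp_rot': [0.98, 0.2, -0.0, -0.001], 'contact_force': [0.158, -0.64, 0.196], 'wrist_torque': [0.028, 0.023, -0.018], 'finger_force': 0.0, 'opening': 1.003}
scene [[392.7648685196787, 0.0, 318.4268821492902], [0.0, 392.7648685196787, 197.84258073560028], [0.0, 0.0, 1.0]] [('R', [[0.039, 0.999, 0.01], [0.788, -0.024, -0.615], [-0.614, 0.032, -0.788]]), ('t', [-0.003, -0.399, 1.259])]
cartridge [([240.0, 162.0], 0.93), ([170.0, 186.0], 0.8), ([176.0, 259.0], 0.76), ([146.0, 265.0], 0.57)]
tray [([211.0, 259.0], 0.72)]
holder [([195.0, 414.0], 0.58), ([189.0, 400.0], 0.21)]
jaw_left [([174.0, 453.0], 0.87)]
buckle_mid [([158.0, 419.0], 0.67), ([178.0, 360.0], 0.47)]
lock_tip [([179.0, 363.0], 0.51)]
amber_bottle [([283.0, 257.0], 0.72)]
beaker [([282.0, 359.0], 0.96)]
vial_jar [([286.0, 426.0], 0.62)]
side [[502.0482976872728, 0.0, 311.53162145496987], [0.0, 502.0482976872728, 201.3447500584721], [0.0, 0.0, 1.0]] [('R', [[0.998, -0.064, -0.016], [-0.051, -0.595, -0.802], [0.042, 0.802, -0.597]]), ('t', [-0.57, 0.082, 1.137])]
cartridge [([277.0, 208.0], 0.75), ([353.0, 241.0], 0.73), ([352.0, 347.0], 0.69), ([255.0, 281.0], 0.57)]
tray [([270.0, 302.0], 0.74)]
holder [([174.0, 290.0], 0.73)]
jaw_left [([139.0, 285.0], 0.93), ([244.0, 406.0], 0.73)]
buckle_mid [([142.0, 265.0], 0.53), ([164.0, 283.0], 0.38)]
lock_tip [([173.0, 292.0], 0.66)]
amber_bottle [([242.0, 407.0], 0.72)]
beaker [([189.0, 391.0], 0.63)]
vial_jar [([163.0, 378.0], 0.74)]
wrist [[327.2532053555054, 0.0, 326.92564898245536], [0.0, 327.2532053555054, 199.6717886349334], [0.0, 0.0, 1.0]] [('T_tool_cam', [[0.0, -0.949, -0.316, 0.081], [1.0, 0.001, -0.001, -0.002], [0.001, -0.316, 0.949, -0.142], [0.0, 0.0, 0.0, 1.0]])]
```

View pics/scene0.png

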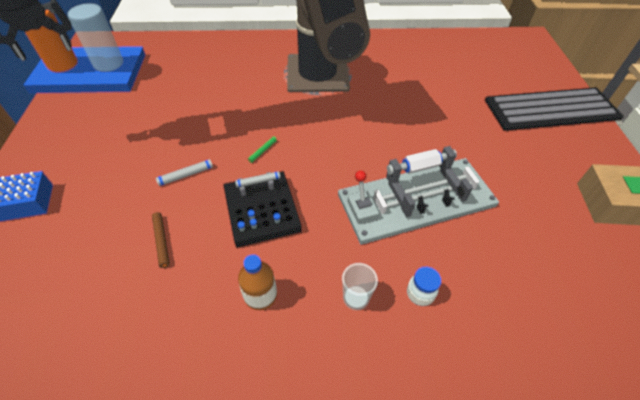

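View pics/side0.png

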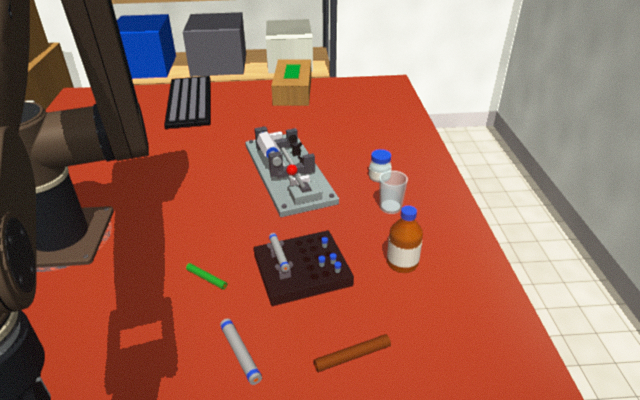

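Scene view: the look-alikes are the tube in the tray (259,178), the longer grey tube on the table (185,172), the green rod (263,149) and the brown rod (160,240). I choose the tray one because it is steel with blue bands, and the smaller of the two grey ones. The side view shows the same tube at (280,255). Next I check it in a close crop.

```bash
python3 - <<'E'
import cv2, numpy as np
a=cv2.imread('pics/scene0.png'); b=cv2.imread('pics/side0.png')
def cr(im,r,c,h,w,s):
    o=cv2.resize(im[r:r+h,c:c+w],None,fx=s,fy=s,interpolation=cv2.INTER_CUBIC)
    for k in range(0,w,10): cv2.line(o,(k*s,0),(k*s,8 if k%50 else 20),(0,255,255),1)
    for k in range(0,h,10): cv2.line(o,(0,k*s),(8 if k%50 else 20,k*s),(0,255,255),1)
    return o
A=cr(a,140,225,110,80,4)  # 320x440
A=cr(a,160,220,60,80,4)  #320x240
B=cr(b,225,250,60,80,4)  #320x240
C=cr(a,140,335,105,165,3) #495x315
D=cr(b,120,240,95,100,3) #300x285
L=np.zeros((600,800,3),np.uint8)
L[:240,:320]=A; L[:240,330:650]=B; L[250:565,:495]=C; L[250:535,500:800]=D
cv2.imwrite('pics/crop1.png',L)
E
```

```text
(no output)
```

View pics/crop1.png

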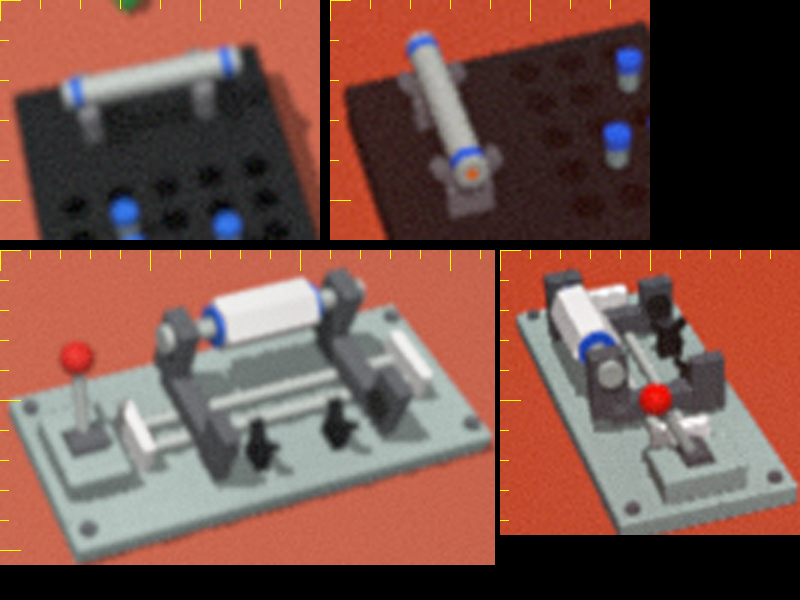

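The crop confirms it: a steel tube with blue bands in the tray's V rests. Its ends are at scene (237,183) and (278,175), and side (273,235) and (285,268). The holder shows its lever ball at scene (360,176) and side (292,170).

```bash
cat >> h.py <<'E'
def cams():
    return {c:read_camera(c) for c in('scene','side')}
def wristRt(p,s):
    T=np.eye(4); T[:3,:3]=Ro.from_quat(s['tcp_rot']).as_matrix(); T[:3,3]=s['eef_pos']
    M=np.linalg.inv(T@p['T_tool_cam']); return M[:3,:3],M[:3,3]
def proj(K,R,t,X):
    c=np.asarray(X)@R.T+t; q=c@K.T; return q[...,:2]/q[...,2:]
def tri(views): # list (K,R,t,(u,v))
    A=[]
    for K,R,t,(u,v) in views:
        P=K@np.c_[R,t]; A+=[u*P[2]-P[0],v*P[2]-P[1]]
    x=np.linalg.svd(np.array([a/np.linalg.norm(a) for a in A]))[2][-1]; return x[:3]/x[3]
def plane(K,R,t,uv,z):
    d=R.T@np.linalg.solve(K,[uv[0],uv[1],1]); o=-R.T@t; return o+d*(z-o[2])/d[2]
E
python3 - <<'E'
from h import *
from scipy.optimize import least_squares
np.set_printoptions(precision=4,suppress=True)
C=cams(); V={c:(C[c]['K'],C[c]['R'],C[c]['t']) for c in C}
a=tri([(*V['scene'],(237.5,183)),(*V['side'],(285,267.5))]); b=tri([(*V['scene'],(278,175)),(*V['side'],(273,235))])
print('cart',a,b,(a+b)/2,np.linalg.norm(a-b),'yaw',np.arctan2(*(b-a)[[1,0]])-np.pi/2)
print('ball',tri([(*V['scene'],(360.3,175.7)),(*V['side'],(291.7,169.7))]))
pts=[('scene',(-75,-175,20),(338.3,192.3)),('scene',(-75,175,20),(465.7,158.3)),('scene',(75,175,20),(499,202.3)),('scene',(75,-175,20),(361.7,240)),
('scene',(-45,-38,85),(406.7,165.3)),('scene',(-45,38,85),(441.7,155.7)),
('side',(-75,175,20),(245.7,142.7)),('side',(-75,-175,20),(280.7,210.7)),('side',(75,-175,20),(340,196.7))]
def res(q,full=False):
    R=Ro.from_euler('z',q[2]).as_matrix(); 
    r=[proj(*V[c],R@(np.array(X)/1e3)+[q[0],q[1],q[3]])-uv for c,X,uv in pts]
    return np.ravel(r)
f=least_squares(res,[.55,.2,.1,0],loss='soft_l1'); print(f.x,f.fun.reshape(-1,2))
R=Ro.from_euler('z',f.x[2]).as_matrix()
for n,X in dict(cradle=(40,0,55),buck=(-45,0,85),lockc=(0,-160,42)).items(): print(n,R@(np.array(X)/1e3)+[*f.x[:2],0])
E
```

```text
cart [ 0.5073 -0.2014  0.0622] [ 0.4864 -0.1092  0.0653] [ 0.4969 -0.1553  0.0638] 0.09458073414114175 yaw 0.22324736827762703
ball [0.5312 0.0721 0.106 ]
[0.5239 0.2197 0.2799 0.0007] [[ -0.0654  -2.1961]
 [  0.9066  -0.5738]
 [  1.7682  -0.2518]
 [  0.3221   1.4214]
 [ -6.0155   2.2876]
 [-11.2405   4.4911]
 [ -0.9001  -2.026 ]
 [ -0.4417  -0.1445]
 [ -0.1307   0.2662]]
cradle [0.5624 0.2308 0.055 ]
buck [0.4807 0.2073 0.085 ]
lockc [0.5681 0.066  0.042 ]
```

```bash
cat > fit.py <<'E'
from h import *
from scipy.optimize import least_squares
np.set_printoptions(precision=4,suppress=True)
C=cams(); V={c:(C[c]['K'],C[c]['R'],C[c]['t']) for c in C}
pts=[('scene',(-75,-175,20),(338.3,192.3)),('scene',(-75,175,20),(465.7,158.3)),('scene',(75,175,20),(499,202.3)),('scene',(75,-175,20),(361.7,240)),
('side',(-75,175,20),(245.7,142.7)),('side',(-75,-175,20),(280.7,210.7)),('side',(75,-175,20),(340,196.7)),
('scene',(-45,0,85),(423.7,160.5)),('scene',(40,33,47),(447.5,196.0)),('scene',(40,-33,47),(421.5,203))]
def res(q,full=False):
    R=Ro.from_euler('z',q[2]).as_matrix()
    r=[proj(*V[c],R@((np.array(X)+[0,q[4] if X[2]==20 else 0,0])/1e3)+[q[0],q[1],q[3]])-uv for c,X,uv in pts]
    return np.ravel(r)
f=least_squares(res,[.55,.2,.1,0,-20],loss='soft_l1'); print(f.x,f.fun.reshape(-1,2))
R=Ro.from_euler('z',f.x[2]).as_matrix()
for n,X in dict(cradle=(40,0,55),buck=(-45,0,85),lockp=(0,-160,42)).items(): print(n,R@(np.array(X)/1e3)+[*f.x[:2],0])
print('ball in holder',R.T@(np.array([ 0.5312,0.0721,0.106])-[*f.x[:2],0]))
E
python3 fit.py
```

```text
[  0.519    0.2343   0.2815   0.0009 -17.1277] [[-0.8598 -2.184 ]
 [ 0.0939 -0.7208]
 [ 0.9644 -0.4374]
 [-0.4442  1.4252]
 [-1.0711 -1.723 ]
 [-0.3713  0.2833]
 [-0.0182  0.6076]
 [-2.1521  1.6047]
 [ 0.9053  0.4188]
 [ 0.895   0.5328]]
cradle [0.5575 0.2454 0.055 ]
buck [0.4758 0.2218 0.085 ]
lockp [0.5635 0.0806 0.042 ]
ball in holder [-0.0334 -0.1592  0.106 ]
```

```bash
cat > go.py <<'E'
# go.py x y z yaw(tool x heading) [tilt about tool x after yaw]
import sys; from h import *
a=[float(v) for v in sys.argv[1:]]
def Rt(yaw,tilt=0): return Ro.from_euler('z',yaw)*Ro.from_euler('x',np.pi)*Ro.from_euler('x',tilt)
s=get_state(); R=Ro.from_quat(s['tcp_rot'])
T=Rt(*a[3:])
d=R.inv().apply(np.array(a[:3])-s['eef_pos'])
print('tr',np.round(d/.75,4),'tw',np.round((R.inv()*T).as_rotvec()/np.radians(60),4),'dist',np.linalg.norm(d).round(3),'t',s['time'],np.round(s['eef_pos'],4),'q',np.round(s['qpos'],2))
E
python3 go.py .497 -.155 .25 1.794
```

```text
tr [ 0.5286 -0.4501 -0.0249] tw [ 0.      0.     -1.3285] dist 0.521 t 1.25 [ 0.2646 -0.6209  0.2313] q [-1.32  0.29  1.58  0.    1.28 -0.15]
```

arm_command(steps=[{"translation":[0.53,-0.45,-0.025],"twist":[0,0,-0.9],"fingers":1},{"translation":[0.53,-0.45,-0.025],"twist":[0,0,-0.9],"fingers":1},{"translation":[0.53,-0.45,-0.025],"twist":[0,0,-0.9],"fingers":1},{"translation":[0.53,-0.45,-0.025],"twist":[0,0,-0.9],"fingers":1},{"translation":[0.53,-0.45,-0.025],"twist":[0,0,-0.9],"fingers":1}])

```text
time: 1.88
eef_pos: [0.405, -0.3399, 0.2429]
tcp_rot: [0.782, 0.623, 0.0, 0.0]
contact_force: [0.5, 0.9, 0.0]
opening: 1.001
finger_force: 0.0
```

```bash
python3 go.py .497 -.155 .25 1.794
```

```text
tr [ 0.2676  0.0646 -0.0095] tw [ 0.0007  0.0005 -0.4277] dist 0.207 t 1.875 [ 0.405  -0.3399  0.2429] q [-0.89 -0.05  1.92  0.    1.27 -0.67]
```

arm_command(steps=[{"translation":[0.27,0.065,-0.01],"twist":[0,0,-0.43],"fingers":1},{"translation":[0.27,0.065,-0.01],"twist":[0,0,-0.43],"fingers":1},{"translation":[0.27,0.065,-0.01],"twist":[0,0,-0.43],"fingers":1},{"translation":[0.27,0.065,-0.01],"twist":[0,0,-0.43],"fingers":1},{"translation":[0.27,0.065,-0.01],"twist":[0,0,-0.43],"fingers":1}])

```text
time: 2.5
eef_pos: [0.4986, -0.1543, 0.2503]
tcp_rot: [0.624, 0.781, -0.0, 0.0]
contact_force: [-0.4, 0.1, -1.3]
opening: 0.997
finger_force: 0.0
```

```bash
cat > seg.py <<'E'
from h import *
s=get_state(); p=read_camera('wrist'); im=p['pixels']; R,t=wristRt(p,s)
import sys; save(p,sys.argv[1]); np.savez('pics/%s.npz'%sys.argv[1],K=p['K'],R=R,t=t)
print([(np.round(d['point']).tolist(),round(d['conf'],2)) for d in recognise(p,'cartridge')], s['eef_pos'].round(4) if hasattr(s['eef_pos'],'round') else s['eef_pos'])
hsv=cv2.cvtColor(im,cv2.COLOR_RGB2HSV)
m=cv2.inRange(hsv,(105,110,60),(130,255,255))
n,l,st,ce=cv2.connectedComponentsWithStats(m)
for i in range(1,n):
    if st[i,4]>25: print('blue',ce[i].round(1),st[i],'at z.062',plane(p['K'],R,t,ce[i],.062).round(4))
E
python3 seg.py w1
```

```text
[([136.0, 195.0], 0.94), ([174.0, 320.0], 0.83), ([287.0, 239.0], 0.74)] [ 0.4986 -0.1543  0.2503]
blue [322.  132.2] [314 129  17   7 103] at z.062 [ 0.4837 -0.1126  0.062 ]
blue [419.9 149.4] [413 143  15  14 167] at z.062 [ 0.5839 -0.1074  0.062 ]
blue [416.9 195.8] [410 189  15  14 152] at z.062 [ 0.596  -0.1552  0.062 ]
blue [395.4 196.4] [389 190  14  14 150] at z.062 [ 0.5741 -0.1609  0.062 ]
blue [324.4 214.3] [317 211  16   7  84] at z.062 [ 0.5051 -0.1974  0.062 ]
blue [415.4 217.6] [409 211  14  14 149] at z.062 [ 0.6021 -0.1793  0.062 ]
blue [610.8 241.5] [ 587  223   49   38 1343] at z.062 [ 0.8225 -0.1585  0.062 ]
blue [228.2 251.3] [219 245  18  12 107] at z.062 [ 0.4095 -0.2646  0.062 ]
blue [254.6 325.5] [246 319  16  12  80] at z.062 [ 0.4539 -0.3578  0.062 ]
```

View pics/w1.png

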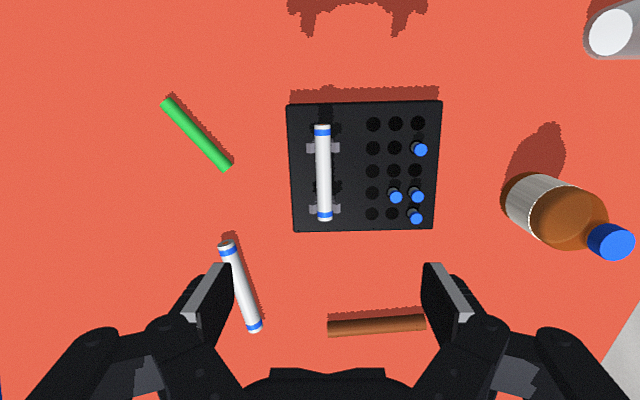

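Wrist view: the cartridge bands are at (322,132) and (324,214), with the look-alike at (240,287), the green rod at (195,136) and the brown rod at (375,325). I'll go lower for a second view.

arm_command(steps=[{"translation":[0,-0.005,0.147],"twist":[0,0,-0.02],"fingers":0.2},{"translation":[0,-0.005,0.147],"twist":[0,0,-0.02],"fingers":0.2},{"translation":[0,-0.005,0.147],"twist":[0,0,-0.02],"fingers":0.2}])

```text
time: 2.98
eef_pos: [0.4909, -0.1562, 0.1355]
tcp_rot: [0.618, 0.786, -0.001, -0.005]
contact_force: [-0.3, -1.2, 0.5]
opening: 0.6
finger_force: 0.0
```

```bash
python3 seg.py w2; python3 - <<'E'
from h import *
a=np.load('pics/w1.npz'); 
E
python3 go.py .495 -.155 .045 1.813
```

```text
[([152.0, 156.0], 0.95), ([390.0, 450.0], 0.83), ([210.0, 333.0], 0.7), ([300.0, 197.0], 0.56)] [ 0.4909 -0.1562  0.1355]
blue [325.7 154.4] [321 149  12  11  94] at z.062 [ 0.4787 -0.1142  0.062 ]
blue [341.1 154. ] [335 149  12  10  98] at z.062 [ 0.4885 -0.1115  0.062 ]
blue [474.  179.1] [464 169  22  21 286] at z.062 [ 0.5802 -0.1067  0.062 ]
blue [434.9 243.2] [425 235  21  20 194] at z.062 [ 0.5706 -0.1583  0.062 ]
blue [465.5 243.5] [456 234  21  20 267] at z.062 [ 0.5921 -0.1532  0.062 ]
blue [461.7 272.8] [452 264  21  20 253] at z.062 [ 0.598  -0.1764  0.062 ]
blue [326.6 271.3] [323 266   9  11  59] at z.062 [ 0.5    -0.1994  0.062 ]
blue [340.8 271.3] [336 266  10  11  69] at z.062 [ 0.5103 -0.1969  0.062 ]
blue [202.9 306.5] [189 296  25  19 161] at z.062 [ 0.4139 -0.2527  0.062 ]
tr [0.0038 0.001  0.1281] tw [ 0.0008  0.0009 -0.0029] dist 0.096 t 3.075 [ 0.4949 -0.1578  0.141 ] q [-0.5   0.04  2.03 -0.    1.07 -0.74]
```

```bash
sed -i 's/s=get_state(); p=read/read_camera("scene"); s=get_state(); p=read/' seg.py; python3 seg.py w3 | head -8; python3 - <<'E'
from h import *
a=np.load('pics/w1.npz');b=np.load('pics/w3.npz')
np.set_printoptions(precision=4,suppress=True)
def mid(f):
    im=cv2.imread('pics/%s.png'%f); h=cv2.cvtColor(im,cv2.COLOR_BGR2HSV); n=cv2.inRange(h,(105,110,60),(130,255,255)); n[:,:300]=0;n[:,360:]=0
    ys,xs=np.nonzero(n); c=(ys.min()+ys.max())/2
    o=[]
    for m in (ys<c,ys>c): o.append(((xs[m].min()+xs[m].max())/2,(ys[m].min()+ys[m].max())/2))
    return o
A,B=mid('w1'),mid('w3'); print(A,B)
X=[tri([(a['K'],a['R'],a['t'],u),(b['K'],b['R'],b['t'],v)]) for u,v in zip(A,B)]; print(X,(X[0]+X[1])/2)
Y=[plane(b['K'],b['R'],b['t'],v,.065) for v in B]; print('z.065',Y,(Y[0]+Y[1])/2, np.arctan2(*(Y[0]-Y[1])[[1,0]])-np.pi/2)
E
python3 go.py .495 -.155 .045 1.813
```

```text
[([297.0, 195.0], 0.93), ([200.0, 323.0], 0.84), ([142.0, 152.0], 0.76), ([388.0, 445.0], 0.65)] [ 0.4958 -0.158   0.1423]
blue [333.  146.9] [327 141  12  11 103] at z.062 [ 0.4883 -0.1116  0.062 ]
blue [318.8 147.1] [314 142  11  10  94] at z.062 [ 0.479 -0.114  0.062]
blue [463.6 171.4] [453 162  22  20 296] at z.062 [ 0.5808 -0.1066  0.062 ]
blue [425.5 234.9] [416 226  20  20 223] at z.062 [ 0.571  -0.1588  0.062 ]
blue [455.4 234.7] [446 226  20  19 258] at z.062 [ 0.5926 -0.1534  0.062 ]
blue [451.7 263.5] [442 255  20  19 245] at z.062 [ 0.5984 -0.1768  0.062 ]
blue [320.2 262. ] [316 257   9  10  62] at z.062 [ 0.5002 -0.1993  0.062 ]
[(np.float64(322.0), np.float64(132.0)), (np.float64(324.5), np.float64(214.0))] [(np.float64(326.0), np.float64(146.0)), (np.float64(327.0), np.float64(261.0))]
[array([ 0.4837, -0.1129,  0.0573]), array([ 0.505 , -0.1965,  0.0632])] [ 0.4943 -0.1547  0.0603]
z.065 [array([ 0.4835, -0.1117,  0.065 ]), array([ 0.5047, -0.1956,  0.065 ])] [ 0.4941 -0.1536  0.065 ] 0.2476214850074181
tr [ 0.0045 -0.0011  0.1305] tw [ 0.0038  0.0036 -0.0019] dist 0.098 t 3.225 [ 0.4962 -0.1578  0.1429] q [-0.5   0.04  2.03 -0.    1.07 -0.74]
```

arm_command(steps=[{"translation":[0.005,-0.002,0.09],"twist":[0,0,-0.006],"fingers":0.2},{"translation":[0.005,-0.002,0.131],"twist":[0,0,-0.006],"fingers":0.2},{"translation":[0.005,-0.002,0.131],"twist":[0,0,-0.006],"fingers":0.2},{"translation":[0.005,-0.002,0.131],"twist":[0,0,-0.006],"fingers":0.2}])

```text
time: 3.72
eef_pos: [0.4941, -0.1543, 0.0442]
tcp_rot: [0.615, 0.789, 0.0, 0.002]
contact_force: [1.2, -0.1, 0.5]
opening: 0.599
finger_force: 0.0
```

arm_command(steps=[{"translation":[0,0,0],"twist":[0,0,0],"fingers":-1},{"translation":[0,0,0],"twist":[0,0,0],"fingers":-1},{"translation":[0,0,0],"twist":[0,0,0],"fingers":-1},{"translation":[0,0,0],"twist":[0,0,0],"fingers":-1},{"translation":[0,0,0],"twist":[0,0,0],"fingers":-1}], grip_force=40)

```text
time: 4.35
eef_pos: [0.4945, -0.1539, 0.0436]
tcp_rot: [0.615, 0.789, 0.001, 0.003]
contact_force: [5.0, 2.9, 6.8]
opening: 0.171
finger_force: 39.4
```

```bash
python3 go.py .494 -.1545 .2 1.818
```

```text
tr [-1.300e-03  1.000e-04 -2.085e-01] tw [ 0.0047  0.0028 -0.0005] dist 0.156 t 4.35 [ 0.4945 -0.1539  0.0436] q [-0.5   0.18  2.08  0.    0.87 -0.75]
```

arm_command(steps=[{"translation":[0,0,-0.07],"twist":[0,0,0],"fingers":-1},{"translation":[0,0,-0.14],"twist":[0,0,0],"fingers":-1},{"translation":[0,0,-0.21],"twist":[0,0,0],"fingers":-1},{"translation":[0,0,-0.28],"twist":[0,0,0],"fingers":-1},{"translation":[0,0,-0.35],"twist":[0,0,0],"fingers":-1}])

```text
time: 4.97
eef_pos: [0.4905, -0.153, 0.3042]
tcp_rot: [0.615, 0.789, -0.001, -0.002]
contact_force: [0.6, 0.3, -1.2]
opening: 0.172
finger_force: 39.3
```

```bash
python3 go.py .53 .26 .31 1.852
```

```text
tr [ 0.5211  0.1856 -0.0075] tw [-0.0039 -0.0018 -0.0328] dist 0.415 t 4.975 [ 0.4905 -0.153   0.3042] q [-0.5  -0.12  1.88 -0.    1.39 -0.75]
```

arm_command(steps=[{"translation":[0.521,0.186,-0.01],"twist":[0,0,-0.033],"fingers":-1},{"translation":[0.521,0.186,-0.01],"twist":[0,0,-0.033],"fingers":-1},{"translation":[0.521,0.186,-0.01],"twist":[0,0,-0.033],"fingers":-1},{"translation":[0.521,0.186,-0.01],"twist":[0,0,-0.033],"fingers":-1},{"translation":[0.521,0.186,-0.01],"twist":[0,0,-0.033],"fingers":-1}])

```text
time: 5.6
eef_pos: [0.5207, 0.1591, 0.3083]
tcp_rot: [0.601, 0.799, -0.002, -0.001]
contact_force: [0.8, 0.3, -1.2]
opening: 0.175
finger_force: 39.3
```

```bash
python3 go.py .53 .26 .31 1.852
```

```text
tr [ 0.1258  0.0492 -0.0027] tw [-0.004   0.0009  0.0002] dist 0.101 t 5.6 [0.5207 0.1591 0.3083] q [ 0.11 -0.05  1.81 -0.    1.39 -0.17]
```

arm_command(steps=[{"translation":[0.126,0.05,-0.003],"twist":[0,0,0],"fingers":-1},{"translation":[0.126,0.05,-0.003],"twist":[0,0,0],"fingers":-1},{"translation":[0.126,0.05,-0.003],"twist":[0,0,0],"fingers":-1},{"translation":[0.126,0.05,-0.003],"twist":[0,0,0],"fingers":-1}])

```text
time: 6.1
eef_pos: [0.5311, 0.2581, 0.3106]
tcp_rot: [0.601, 0.799, -0.002, -0.001]
contact_force: [0.8, 0.1, -1.4]
opening: 0.172
finger_force: 39.4
```

```bash
python3 seg.py h1 |head -1; python3 - <<'E'
import cv2
o=cv2.imread('pics/h1.png'); o=o[0:340,120:560]; o=cv2.resize(o,None,fx=1.75,fy=1.75,interpolation=cv2.INTER_CUBIC)
for k in range(0,440,20): cv2.line(o,(int(k*1.75),0),(int(k*1.75),14 if k%100==80 else 7),(0,0,0),1)
for k in range(0,340,20): cv2.line(o,(0,int(k*1.75)),(14 if k%100==0 else 7,int(k*1.75)),(0,0,0),1)
cv2.imwrite('pics/h1c.png',o)
E
```

```text
[([342.0, 143.0], 0.62), ([128.0, 303.0], 0.16)] [0.5314 0.2577 0.311 ]
```

View pics/h1c.png

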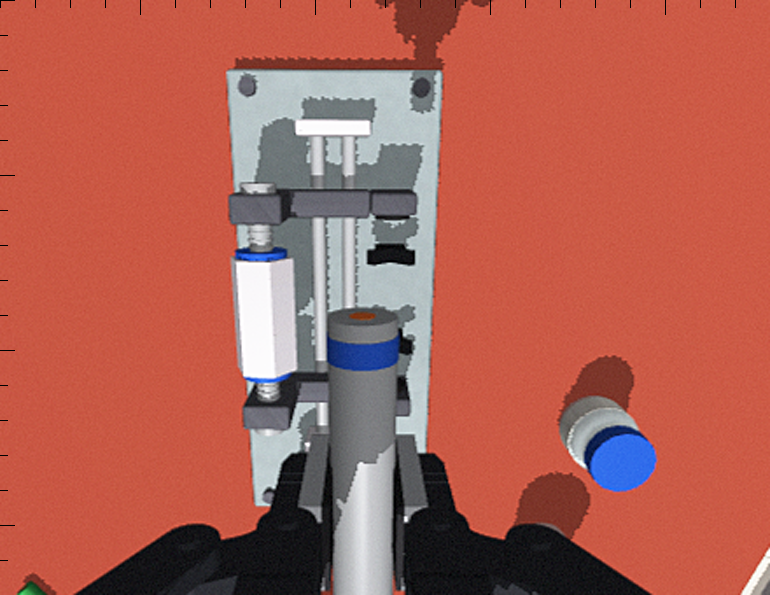

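Wrist view h1: the holder's cradle rest is at pixel (343,145), the buckle body spans about (268,143) to (272,216), and the left jaw pad is at (343,126). The cartridge is held straight, with its end at (327,182).

```bash
cat > fit2.py <<'E'
from h import *
from scipy.optimize import least_squares
np.set_printoptions(precision=4,suppress=True)
C=cams(); V={c:(C[c]['K'],C[c]['R'],C[c]['t']) for c in C}; a=np.load('pics/h1.npz'); V['w']=(a['K'],a['R'],a['t'])
q=lambda u,v:(u/1.75+120,v/1.75)
W=[((-75,175,20),q(229,70)),((75,175,20),q(441,69)),((-75,-175,20),q(256,506)),((40,33,55),q(391,253)),((-45,38,85),q(260.5,254)),((-45,-38,85),q(267,379))]
pts=[('w',X,u) for X,u in W]+[('scene',(-75,-175,20),(338.3,192.3)),('scene',(-75,175,20),(465.7,158.3)),('scene',(75,175,20),(499,202.3)),('scene',(75,-175,20),(361.7,240)),
('side',(-75,175,20),(245.7,142.7)),('side',(-75,-175,20),(280.7,210.7)),('side',(75,-175,20),(340,196.7))]
def run(pts,zfix):
  def res(q):
    R=Ro.from_euler('z',q[2]).as_matrix()
    return np.ravel([proj(*V[c],R@((np.array(X)+[0,q[4] if X[2]==20 else 0,0])/1e3)+[q[0],q[1],0 if zfix else q[3]])-uv for c,X,uv in pts])
  f=least_squares(res,[.55,.2,.1,0,-20],loss='soft_l1'); print(f.x,'\n',f.fun.reshape(-1,2).round(1).tolist())
  R=Ro.from_euler('z',f.x[2]).as_matrix()
  for n,X in dict(cradle=(40,0,55),buck=(-45,0,85),lockp=(0,-160,42)).items(): print(n,R@(np.array(X)/1e3)+[*f.x[:2],0])
run(pts[:6],1); run(pts[:6],0); run(pts,0)
b=[tri([(*V['w'],u),(*V[c],w)]) for u,c,w in [(q(229,70),'side',(245.7,142.7)),(q(441,69),'scene',(499,202.3)),(q(391,253),'scene',(447.5,194.5))]]; print(b)
E
python3 fit2.py
```

```text
[  0.515    0.2395   0.2851  -0.     -20.7188] 
 [[-3.4, -0.2], [0.6, -0.2], [-0.4, 1.8], [0.1, 0.8], [0.2, 0.3], [0.3, -7.6]]
cradle [0.5534 0.2507 0.055 ]
buck [0.4718 0.2268 0.085 ]
lockp [0.56   0.0859 0.042 ]
[  0.5149   0.2389   0.2835  -0.0036 -19.877 ] 
 [[-2.7, -0.1], [0.3, 0.1], [-0.3, 0.2], [-0.2, 0.8], [0.7, 0.2], [0.6, -8.2]]
cradle [0.5533 0.25   0.055 ]
buck [0.4717 0.2263 0.085 ]
lockp [0.5597 0.0852 0.042 ]
[  0.5154   0.2391   0.285   -0.0033 -20.0882] 
 [[-2.5, 0.1], [0.5, 0.0], [0.2, 0.5], [0.2, 0.7], [1.0, 0.3], [1.0, -8.1], [-0.2, -1.8], [-0.2, -0.5], [0.7, -0.5], [0.3, 1.5], [-2.1, -0.6], [-1.2, 1.3], [-1.1, 1.5]]
cradle [0.5538 0.2503 0.055 ]
buck [0.4722 0.2264 0.085 ]
lockp [0.5604 0.0855 0.042 ]
[array([0.4038, 0.3679, 0.014 ]), array([0.5432, 0.4089, 0.0138]), array([0.5426, 0.2798, 0.0455])]
```

```bash
sed -i "s/q(391,253)),((-45,38/q(391,257)),((-45,38/; s/((-45,38,85),q(260.5,254)),((-45,-38,85),q(267,379))/((-45,0,85),q(263.6,316.5+2))/" fit2.py; sed -i 's/pts\[:6\]/pts[:5]/g' fit2.py
cat >> fit2.py <<'E'
R=Ro.from_euler('z',.284).as_matrix(); h=np.array([.515,.2365,0])
for X in [(-45,38,85),(-45,-38,85),(-45,45,85),(-45,-45,85),(40,60,55),(40,33,55),(40,-33,55)]: print(X,((proj(*V['w'],R@(np.array(X)/1e3)+h)-[120,0])*1.75).round(0))
E
python3 fit2.py; python3 go.py .553 .246 .2 1.855
```

```text
[  0.5159   0.2365   0.2853  -2.507  -17.576 ] 
 [[-3.4, -0.2], [0.6, -0.3], [-0.3, 1.8], [0.1, 1.1], [0.6, -1.1]]
cradle [0.5543 0.2477 0.055 ]
buck [0.4727 0.2238 0.085 ]
lockp [0.561  0.0829 0.042 ]
[  0.5161   0.2356   0.2837  -0.0043 -16.4102] 
 [[-2.4, -0.0], [0.3, 0.1], [-0.1, -0.1], [-0.1, 1.3], [1.2, -1.4]]
cradle [0.5545 0.2468 0.055 ]
buck [0.4729 0.223  0.085 ]
lockp [0.5609 0.082  0.042 ]
[  0.5166   0.2359   0.2852  -0.0037 -16.6462] 
 [[-2.2, 0.1], [0.7, 0.0], [0.4, 0.3], [0.4, 1.2], [1.6, -1.3], [-0.2, -1.6], [-0.2, -0.3], [0.7, -0.4], [0.4, 1.8], [-2.0, -0.5], [-1.0, 1.4], [-1.0, 1.6]]
cradle [0.555  0.2471 0.055 ]
buck [0.4734 0.2232 0.085 ]
lockp [0.5616 0.0823 0.042 ]
[array([0.4038, 0.3679, 0.014 ]), array([0.5432, 0.4089, 0.0138]), array([0.5426, 0.2798, 0.0455])]
(-45, 38, 85) [260. 259.]
(-45, -38, 85) [267. 370.]
(-45, 45, 85) [259. 248.]
(-45, -45, 85) [267. 379.]
(40, 60, 55) [390. 219.]
(40, 33, 55) [390. 259.]
(40, -33, 55) [389. 349.]
tr [-0.0234  0.0225  0.1495] tw [ 0.      0.0001 -0.0037] dist 0.115 t 6.45 [0.5319 0.2582 0.3121] q [ 0.28  0.05  1.7  -0.    1.39  0.  ]
```

arm_command(steps=[{"translation":[-0.021,0.023,0.08],"twist":[0,0,-0.004],"fingers":-1},{"translation":[-0.021,0.023,0.16],"twist":[0,0,-0.004],"fingers":-1},{"translation":[-0.021,0.023,0.24],"twist":[0,0,-0.004],"fingers":-1},{"translation":[-0.021,0.023,0.24],"twist":[0,0,-0.004],"fingers":-1},{"translation":[-0.021,0.023,0.24],"twist":[0,0,-0.004],"fingers":-1}])

```text
time: 7.08
eef_pos: [0.5544, 0.2489, 0.1347]
tcp_rot: [0.599, 0.801, 0.002, 0.001]
contact_force: [0.5, 1.1, -0.1]
opening: 0.17
finger_force: 39.4
```

```bash
python3 seg.py h2 |head -1; python3 - <<'E'
from h import *
a=np.load('pics/h2.npz'); R=Ro.from_euler('z',.284).as_matrix(); h=np.array([.515,.2365,0])
o=cv2.imread('pics/h2.png'); 
for X in [(40,60,55),(40,33,55),(58,33,55),(22,33,55),(-45,38,85),(-45,-38,85),(-45,45,85),(40,33,45)]:
    u=proj(a['K'],a['R'],a['t'],R@(np.array(X)/1e3)+h); cv2.circle(o,tuple(int(v*16) for v in u),32,(0,255,0),1,shift=4)
cv2.imwrite('pics/h2c.png',cv2.resize(o[0:400,120:520],None,fx=1.5,fy=1.5,interpolation=cv2.INTER_CUBIC))
E
python3 go.py .5534 .2477 .040 1.855
```

```text
[([268.0, 327.0], 0.82), ([131.0, 250.0], 0.69)] [0.5552 0.2492 0.136 ]
tr [-0.0014 -0.0038  0.1283] tw [0.0068 0.0002 0.0015] dist 0.096 t 7.225 [0.5552 0.2493 0.1362] q [ 0.26  0.23  1.83 -0.    1.08 -0.03]
```

View pics/h2c.png

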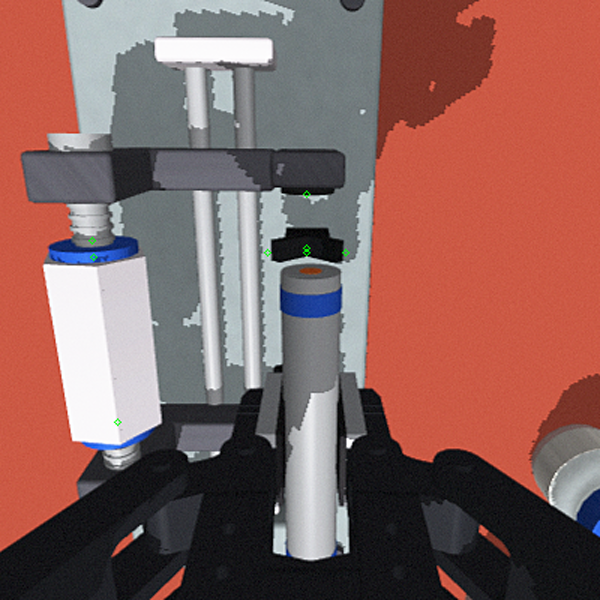

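h2: the projected cradle (green) sits on the black rest at crop (308,250) within about 1 mm, and the pad dot sits on the left jaw pad. I'll lower the cartridge.

arm_command(steps=[{"translation":[-0.003,-0.003,0.04],"twist":[0.006,0,0],"fingers":-1},{"translation":[-0.003,-0.003,0.08],"twist":[0.006,0,0],"fingers":-1},{"translation":[-0.003,-0.003,0.115],"twist":[0.006,0,0],"fingers":-1},{"translation":[-0.003,-0.003,0.131],"twist":[0.006,0,0],"fingers":-1},{"translation":[-0.003,-0.003,0.131],"twist":[0.006,0,0],"fingers":-1}])

```text
time: 7.85
eef_pos: [0.5542, 0.2468, 0.0369]
tcp_rot: [0.599, 0.8, 0.0, 0.0]
contact_force: [1.8, 1.1, 1.2]
opening: 0.172
finger_force: 39.6
```

```bash
python3 go.py .5534 .2477 .037 1.855; python3 -c "
from h import *;print(get_state()['contact_force'])"
```

```text
tr [ 0.0015 -0.0006 -0.0002] tw [ 0.0005 -0.0001  0.001 ] dist 0.001 t 7.85 [0.5542 0.2468 0.0369] q [ 0.25  0.37  1.87  0.    0.91 -0.03]
[1.79549028 1.07086884 1.23114848]
```

arm_command(steps=[{"translation":[0,0,0],"twist":[0,0,0],"fingers":-0.1},{"translation":[0,0,0],"twist":[0,0,0],"fingers":-0.1},{"translation":[0,0,0],"twist":[0,0,0],"fingers":-0.1},{"translation":[0,0,-0.06],"twist":[0,0,0],"fingers":-0.1},{"translation":[0,0,-0.12],"twist":[0,0,0],"fingers":-0.1}])

```text
time: 8.48
eef_pos: [0.551, 0.2458, 0.1238]
tcp_rot: [0.599, 0.801, -0.003, -0.003]
contact_force: [1.4, 0.8, -0.1]
opening: 0.452
finger_force: 0.0
```

arm_command(steps=[{"translation":[0.0,-0.06,-0.06],"twist":[0,0,0],"fingers":-0.1},{"translation":[0.0,-0.12,-0.1],"twist":[0,0,0],"fingers":-0.1},{"translation":[0,-0.12,-0.12],"twist":[0,0,0],"fingers":-0.1},{"translation":[0,-0.12,-0.12],"twist":[0,0,0],"fingers":-0.1}])

```text
time: 8.98
eef_pos: [0.4672, 0.2211, 0.2159]
tcp_rot: [0.599, 0.801, -0.001, -0.001]
contact_force: [0.2, 0.1, -0.2]
opening: 0.452
finger_force: 0.0
```

```bash
python3 seg.py h3; python3 - <<'E'
from h import *
a=np.load('pics/h3.npz'); R=Ro.from_euler('z',.284).as_matrix(); h=np.array([.515,.2365,0])
o=cv2.imread('pics/h3.png'); 
for X in [(40,50,55),(40,-50,55),(-45,38,85),(-45,-38,85)]:
    u=proj(a['K'],a['R'],a['t'],R@(np.array(X)/1e3)+h); print(X,u.round(1)); cv2.circle(o,tuple(int(v*16) for v in u),32,(0,255,0),1,shift=4)
cv2.imwrite('pics/h3c.png',cv2.resize(o[0:400,150:550],None,fx=1.5,fy=1.5,interpolation=cv2.INTER_CUBIC))
E
python3 go.py .4718 .2239 .22 1.855
```

```text
[([182.0, 423.0], 0.83)] [0.4668 0.221  0.2144]
blue [428.1 137.8] [419 134  19   8 131] at z.062 [0.5398 0.2878 0.062 ]
blue [336.1 142.9] [316 138  40  10 312] at z.062 [0.4625 0.2603 0.062 ]
blue [418.7 226.5] [411 222  17   9  95] at z.062 [0.5631 0.2055 0.062 ]
blue [334.8 238.9] [317 234  36   8 112] at z.062 [0.4888 0.1696 0.062 ]
blue [584.5 294.3] [ 556  271   58   48 2094] at z.062 [0.757  0.1829 0.062 ]
(40, 50, 55) [428.7 128.2]
(40, -50, 55) [418.7 230. ]
(-45, 38, 85) [335.1 146.6]
(-45, -38, 85) [334.3 230.8]
tr [ 0.0019  0.0082 -0.0095] tw [-0.0081 -0.0001  0.0013] dist 0.01 t 9.125 [0.4662 0.2208 0.2129] q [ 0.25 -0.05  1.98 -0.    1.22 -0.04]
```

View pics/h3c.png

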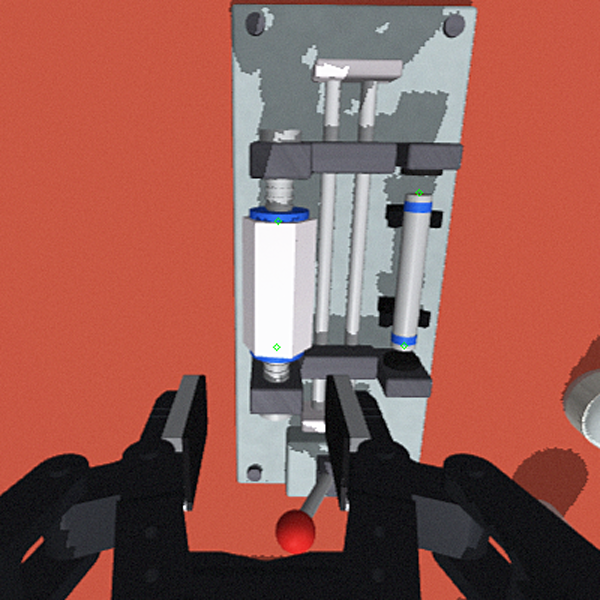

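Picture h3: the cartridge lies in the cradle, bands at (428,138) and (419,226), centred within about 2 mm. The hex body shows one flat nearly up, tilted about 4° towards -x, so its angle is about 26° (0.45 rad). Plan: grip at tilt -34°, turn about 61°, then re-grip and repeat.

```bash
cat > buck.py <<'E'
# buck.py g phi_deg : TCP g metres past the buckle axis, tool tilted phi about holder +y
import sys,subprocess; from h import *
g,phi=float(sys.argv[1]),np.radians(float(sys.argv[2]))
P=np.array([.4722,.2232,.085]); Y=.284+np.pi/2
T=Ro.from_euler('z',Y)*Ro.from_euler('x',np.pi)*Ro.from_euler('x',phi)
x=P+g*T.apply([0,0,1])
subprocess.run(['python3','go.py',*map(str,x),str(Y),str(phi)])
s=get_state(); R=Ro.from_quat(s['tcp_rot']); print('F',np.round(s['contact_force'],1),'M',np.round(s['wrist_torque'],2),'phi now',np.degrees((T.inv()*R).as_rotvec()).round(2)+[np.degrees(phi),0,0],'axis in tool',R.inv().apply(P-s['eef_pos']).round(4),'open',s['opening'])
E
python3 buck.py -.06 -34
```

```text
tr [ 0.0009 -0.0353  0.1045] tw [-5.748e-01 -5.000e-04  1.400e-03] dist 0.083 t 9.125 [0.4662 0.2208 0.2129] q [ 0.25 -0.05  1.98 -0.    1.22 -0.04]
this script no longer has the robotException ignored in: <_io.TextIOWrapper mode='rw' encoding='UTF-8'>
Traceback (most recent call last):
BrokenPipeError: [Errno 32] Broken pipe
```

```bash
python3 - <<'E'
t=open('buck.py').read().split('\n')
i=[k for k,l in enumerate(t) if l.startswith('subprocess')][0]
l=t.pop(i); t.append("v=s['eef_pos'];d=R.inv().apply(x-v); print('tr',np.round(d/.75,4),'tw',np.round((R.inv()*T).as_rotvec()/np.radians(60),4),'t',s['time'],np.round(v,4),'q',np.round(s['qpos'],2))")
open('buck.py','w').write('\n'.join(t).replace('sys,subprocess','sys'))
E
python3 buck.py -.06 -34
```

```text
F [-0.5  0.3 -1.3] M [ 0.01 -0.02 -0.01] phi now [ 0.49  0.03 -0.09] axis in tool [0.0006 0.0075 0.1278] open 0.4499788699732749
tr [ 0.0009 -0.0353  0.1045] tw [-5.748e-01 -5.000e-04  1.400e-03] t 9.125 [0.4662 0.2208 0.2129] q [ 0.25 -0.05  1.98 -0.    1.22 -0.04]
```

arm_command(steps=[{"translation":[0.001,-0.035,0.05],"twist":[-0.16,0,0],"fingers":0.3},{"translation":[0.001,-0.035,0.08],"twist":[-0.32,0,0],"fingers":0.3},{"translation":[0.001,-0.035,0.104],"twist":[-0.48,0,0],"fingers":0.3},{"translation":[0.001,-0.035,0.104],"twist":[-0.575,0,0],"fingers":0.3},{"translation":[0.001,-0.035,0.104],"twist":[-0.575,0,0],"fingers":0.3}])

```text
time: 9.75
eef_pos: [0.438, 0.2135, 0.1334]
tcp_rot: [0.573, 0.766, 0.233, 0.174]
contact_force: [-0.2, 0.0, 0.5]
opening: 0.651
finger_force: 0.0
```

```bash
python3 seg.py b1 >/dev/null; python3 buck.py .016 -34; python3 - <<'E'
from h import *
o=cv2.imread('pics/b1.png'); cv2.imwrite('pics/b1c.png',cv2.resize(o[60:400,150:500],None,fx=1.7,fy=1.7,interpolation=cv2.INTER_CUBIC))
E
```

```text
F [0.1 0.1 1. ] M [-0.1   0.26 -0.05] phi now [-34.14   0.05  -0.08] axis in tool [-0.     -0.0027  0.0613] open 0.6515698205638608
tr [-1.00e-04 -3.70e-03  1.03e-01] tw [ 0.0023 -0.0008  0.0013] t 9.9 [0.4413 0.2142 0.1372] q [ 0.23 -0.32  2.44  0.08  0.43 -0.12]
```

View pics/b1c.png

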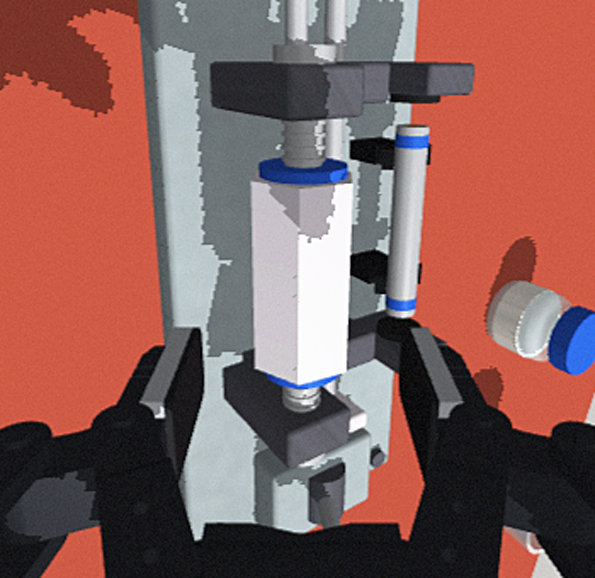

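b1: looking along the tool, the hex corner points almost at the camera (crop 298 against centre 301), so the side flats are aligned within about 4°. I'll use -31° to stay off the joint limits, since closing the pads aligns the body.

```bash
python3 buck.py .016 -31
```

```text
F [0.1 0.1 1. ] M [-0.1   0.26 -0.05] phi now [-34.14   0.04  -0.08] axis in tool [-0.     -0.0027  0.0613] open 0.6515698205638608
tr [-1.00e-04 -4.80e-03  1.03e-01] tw [ 0.0523 -0.0007  0.0013] t 9.9 [0.4413 0.2142 0.1372] q [ 0.23 -0.32  2.44  0.08  0.43 -0.12]
```

arm_command(steps=[{"translation":[0,-0.005,0.03],"twist":[0.052,0,0],"fingers":0.3},{"translation":[0,-0.005,0.07],"twist":[0.052,0,0],"fingers":0.3},{"translation":[0,-0.005,0.103],"twist":[0.052,0,0],"fingers":0.3},{"translation":[0,-0.005,0.103],"twist":[0.052,0,0],"fingers":0.3}])

```text
time: 10.4
eef_pos: [0.4794, 0.2254, 0.0693]
tcp_rot: [0.578, 0.772, 0.213, 0.159]
contact_force: [0.9, -0.4, 0.8]
opening: 0.65
finger_force: 0.0
```

```bash
python3 buck.py .016 -31
```

```text
F [ 0.9 -0.4  0.8] M [-0.02  0.22 -0.04] phi now [-30.82   0.06  -0.07] axis in tool [-0.0001  0.0016 -0.0174] open 0.6500553763346653
tr [-0.0001  0.0022 -0.0018] tw [-0.0029 -0.0009  0.0012] t 10.4 [0.4794 0.2254 0.0693] q [ 0.24 -0.04  2.35  0.09  0.3  -0.13]
```

arm_command(steps=[{"translation":[0,0.002,-0.002],"twist":[0,0,0],"fingers":-1},{"translation":[0,0.002,-0.002],"twist":[0,0,0],"fingers":-1},{"translation":[0,0.002,-0.002],"twist":[0,0,0],"fingers":-1},{"translation":[0,0.002,-0.002],"twist":[0,0,0],"fingers":-1},{"translation":[0,0.002,-0.002],"twist":[0,0,0],"fingers":-1}], grip_force=80)

```text
time: 11.02
eef_pos: [0.479, 0.2255, 0.0733]
tcp_rot: [0.577, 0.771, 0.214, 0.16]
contact_force: [-6.6, -3.7, 4.3]
opening: 0.415
finger_force: 80.3
```

```bash
python3 buck.py .016 -31; python3 -c "
import numpy as np
g=.016
for a in range(8,66,8): r=np.radians(a); print(a,'tw',round(a/60,4),'ty',round(-g*np.sin(r)/.75,4),'tz',round((g*np.cos(r)-g)/.75,4))"
```

```text
F [-6.6 -3.7  4.3] M [-0.36  0.59 -0.19] phi now [-31.04   0.05  -0.09] axis in tool [-0.0002 -0.0002 -0.0137] open 0.4147418540083406
tr [-0.0003 -0.0002  0.0031] tw [ 0.0007 -0.0009  0.0015] t 11.025 [0.479  0.2255 0.0733] q [ 0.24 -0.05  2.35  0.09  0.3  -0.13]
8 tw 0.1333 ty -0.003 tz -0.0002
16 tw 0.2667 ty -0.0059 tz -0.0008
24 tw 0.4 ty -0.0087 tz -0.0018
32 tw 0.5333 ty -0.0113 tz -0.0032
40 tw 0.6667 ty -0.0137 tz -0.005
48 tw 0.8 ty -0.0159 tz -0.0071
56 tw 0.9333 ty -0.0177 tz -0.0094
64 tw 1.0667 ty -0.0192 tz -0.012
```

arm_command(steps=[{"translation":[0,-0.003,0],"twist":[0.1333,0,0],"fingers":-1},{"translation":[0,-0.006,-0.001],"twist":[0.2667,0,0],"fingers":-1},{"translation":[0,-0.0085,-0.002],"twist":[0.4,0,0],"fingers":-1},{"translation":[0,-0.011,-0.003],"twist":[0.5333,0,0],"fingers":-1},{"translation":[0,-0.011,-0.003],"twist":[0.5333,0,0],"fingers":-1}])

```text
time: 11.65
eef_pos: [0.4721, 0.2234, 0.0715]
tcp_rot: [0.599, 0.801, -0.007, -0.006]
contact_force: [-4.3, -1.8, 7.6]
opening: 0.414
finger_force: 83.0
```

```bash
python3 buck.py .015 31
```

```text
F [-4.3 -1.8  7.6] M [-0.3   0.77 -0.09] phi now [ 1.07 -0.03 -0.1 ] axis in tool [-0.0002 -0.0002 -0.0135] open 0.4143063170952308
tr [-0.0003 -0.0102 -0.0006] tw [0.4988 0.0005 0.0016] t 11.65 [0.4721 0.2234 0.0715] q [ 0.25  0.16  2.05 -0.    0.95 -0.04]
```

Smooth turning with low forces. Next I finish this stroke to about +31°.

arm_command(steps=[{"translation":[0,-0.003,0],"twist":[0.1333,0,0],"fingers":-1},{"translation":[0,-0.0055,0],"twist":[0.2667,0,0],"fingers":-1},{"translation":[0,-0.008,-0.001],"twist":[0.4,0,0],"fingers":-1},{"translation":[0,-0.01,-0.002],"twist":[0.5,0,0],"fingers":-1},{"translation":[0,-0.01,-0.002],"twist":[0.5,0,0],"fingers":-1}])

```text
time: 12.28
eef_pos: [0.4657, 0.2215, 0.0736]
tcp_rot: [0.577, 0.772, -0.213, -0.16]
contact_force: [-0.3, -0.6, 7.0]
opening: 0.412
finger_force: 83.0
```

```bash
python3 buck.py -.065 31
```

```text
F [-0.3 -0.6  7. ] M [ 0.    0.51 -0.03] phi now [30.9  -0.04 -0.11] axis in tool [-0.0002 -0.0001 -0.0132] open 0.4120045686990378
tr [-0.0003  0.     -0.1043] tw [0.0016 0.0006 0.0018] t 12.275 [0.4657 0.2215 0.0736] q [ 0.25  0.43  1.77 -0.02  1.48 -0.03]
```

arm_command(steps=[{"translation":[0,0,0],"twist":[0,0,0],"fingers":0.1},{"translation":[0,0,0],"twist":[0,0,0],"fingers":0.1},{"translation":[0,0,-0.035],"twist":[0,0,0],"fingers":0.1},{"translation":[0,0,-0.07],"twist":[0,0,0],"fingers":0.3},{"translation":[0,0,-0.105],"twist":[0,0,0],"fingers":0.3}])

```text
time: 12.9
eef_pos: [0.5032, 0.2326, 0.1398]
tcp_rot: [0.577, 0.772, -0.213, -0.16]
contact_force: [1.2, 0.4, -0.1]
opening: 0.65
finger_force: 0.0
```

```bash
python3 buck.py -.065 -29
```

```text
F [ 1.2  0.4 -0.1] M [ 0.06 -0.26 -0.03] phi now [30.92  0.   -0.12] axis in tool [-0.0003  0.0004  0.0636] open 0.6497591019329139
tr [-0.0003 -0.0745  0.0414] tw [-0.9987  0.      0.002 ] t 12.9 [0.5032 0.2326 0.1398] q [ 0.26  0.42  1.65 -0.01  1.61 -0.03]
```

arm_command(steps=[{"translation":[0,-0.015,-0.001],"twist":[-0.1667,0,0],"fingers":0.3},{"translation":[0,-0.03,0.003],"twist":[-0.3333,0,0],"fingers":0.3},{"translation":[0,-0.043,0.009],"twist":[-0.5,0,0],"fingers":0.3},{"translation":[0,-0.056,0.018],"twist":[-0.6667,0,0],"fingers":0.3},{"translation":[0,-0.066,0.029],"twist":[-0.8333,0,0],"fingers":0.3}])

```text
time: 13.52
eef_pos: [0.4516, 0.2174, 0.1472]
tcp_rot: [0.59, 0.789, 0.136, 0.102]
contact_force: [-0.0, -0.3, -1.0]
opening: 0.653
finger_force: 0.0
```

```bash
python3 buck.py -.06 -29; python3 buck.py .016 -29
```

```text
F [-0.  -0.3 -1. ] M [-0.07  0.12 -0.03] phi now [-19.53   0.03  -0.11] axis in tool [-0.0003 -0.0006  0.0657] open 0.6532360435760254
tr [-0.0003 -0.014   0.0087] tw [-0.1578 -0.0005  0.0018] t 13.525 [0.4516 0.2174 0.1472] q [ 0.24 -0.19  2.27  0.02  0.73 -0.06]
F [-0.  -0.3 -1. ] M [-0.07  0.12 -0.03] phi now [-19.53   0.03  -0.11] axis in tool [-0.0003 -0.0006  0.0657] open 0.6532360435760254
tr [-0.0004  0.0027  0.1087] tw [-0.1578 -0.0005  0.0018] t 13.525 [0.4516 0.2174 0.1472] q [ 0.24 -0.19  2.27  0.02  0.73 -0.06]
```

arm_command(steps=[{"translation":[0,-0.014,0.0087],"twist":[-0.158,0,0],"fingers":0.3},{"translation":[0,-0.014,0.0087],"twist":[-0.158,0,0],"fingers":0.3},{"translation":[0,-0.0056,0.0587],"twist":[-0.158,0,0],"fingers":0.3},{"translation":[0,0.0025,0.107],"twist":[-0.158,0,0],"fingers":0.3},{"translation":[0,0.0025,0.107],"twist":[-0.158,0,0],"fingers":0.3}])

```text
time: 14.15
eef_pos: [0.4794, 0.2253, 0.0694]
tcp_rot: [0.581, 0.776, 0.195, 0.146]
contact_force: [0.1, -0.7, -0.2]
opening: 0.653
finger_force: 0.0
```

```bash
python3 buck.py .015 -29
```

```text
F [ 0.1 -0.7 -0.2] M [-0.11  0.17  0.  ] phi now [-28.2    0.05  -0.07] axis in tool [ 0.      0.0007 -0.0174] open 0.652767815535055
tr [-0.      0.0013 -0.0031] tw [-0.0133 -0.0009  0.0011] t 14.15 [0.4794 0.2253 0.0694] q [ 0.24 -0.03  2.33  0.07  0.36 -0.11]
```

arm_command(steps=[{"translation":[0,0.001,-0.003],"twist":[-0.013,0,0],"fingers":-1},{"translation":[0,0.001,-0.003],"twist":[-0.013,0,0],"fingers":-1},{"translation":[0,0.001,-0.003],"twist":[-0.013,0,0],"fingers":-1},{"translation":[0,0.001,-0.003],"twist":[-0.013,0,0],"fingers":-1},{"translation":[0,0.001,-0.003],"twist":[-0.013,0,0],"fingers":-1}], grip_force=90)

```text
time: 14.78
eef_pos: [0.478, 0.2251, 0.0745]
tcp_rot: [0.58, 0.775, 0.203, 0.152]
contact_force: [-6.3, -4.9, 4.8]
opening: 0.408
finger_force: 90.8
```

```bash
python3 buck.py .014 29
```

```text
F [-6.3 -4.9  4.8] M [-0.49  0.68 -0.21] phi now [-2.932e+01 -1.000e-02 -1.200e-01] axis in tool [-0.0002 -0.0001 -0.0122] open 0.40833130163169873
tr [-0.0002 -0.0161 -0.0064] tw [9.72e-01 2.00e-04 2.00e-03] t 14.775 [0.478  0.2251 0.0745] q [ 0.24 -0.05  2.34  0.07  0.35 -0.11]
```

arm_command(steps=[{"translation":[0,-0.0025,0],"twist":[0.1333,0,0],"fingers":-1},{"translation":[0,-0.005,-0.001],"twist":[0.2667,0,0],"fingers":-1},{"translation":[0,-0.0075,-0.0015],"twist":[0.4,0,0],"fingers":-1},{"translation":[0,-0.0095,-0.0025],"twist":[0.5333,0,0],"fingers":-1},{"translation":[0,-0.0095,-0.0025],"twist":[0.5333,0,0],"fingers":-1}])

```text
time: 15.4
eef_pos: [0.4717, 0.2232, 0.0731]
tcp_rot: [0.599, 0.8, -0.02, -0.015]
contact_force: [-3.7, -2.1, 6.8]
opening: 0.405
finger_force: 92.8
```

```bash
python3 buck.py .013 29
```

```text
F [-3.7 -2.1  6.8] M [-0.46  1.05  0.04] phi now [ 2.86 -0.04 -0.11] axis in tool [-0.0002 -0.0001 -0.0119] open 0.40484328588692775
tr [-0.0002 -0.0078 -0.0003] tw [0.4357 0.0007 0.0018] t 15.4 [0.4717 0.2232 0.0731] q [ 0.25  0.17  2.03 -0.    0.99 -0.04]
```

arm_command(steps=[{"translation":[0,-0.0025,0],"twist":[0.13,0,0],"fingers":-1},{"translation":[0,-0.005,-0.0005],"twist":[0.26,0,0],"fingers":-1},{"translation":[0,-0.0075,-0.001],"twist":[0.39,0,0],"fingers":-1},{"translation":[0,-0.0085,-0.0015],"twist":[0.445,0,0],"fingers":-1},{"translation":[0,-0.0085,-0.0015],"twist":[0.445,0,0],"fingers":-1}])

```text
time: 16.02
eef_pos: [0.4667, 0.2217, 0.0748]
tcp_rot: [0.58, 0.775, -0.202, -0.151]
contact_force: [-0.1, -1.2, 4.7]
opening: 0.408
finger_force: 92.7
```

```bash
python3 buck.py .013 29
```

```text
F [-0.1 -1.2  4.7] M [-0.03  0.38  0.11] phi now [29.25 -0.06 -0.12] axis in tool [-0.0002 -0.0001 -0.0117] open 0.40819245434964657
tr [-0.0002 -0.      0.0017] tw [-0.0042  0.0009  0.002 ] t 16.025 [0.4667 0.2217 0.0748] q [ 0.25  0.41  1.79 -0.02  1.45 -0.03]
```

arm_command(steps=[{"translation":[0,0,0],"twist":[0,0,0],"fingers":0.1},{"translation":[0,0,0],"twist":[0,0,0],"fingers":0.1},{"translation":[0,0,-0.035],"twist":[0,0,0],"fingers":0.1},{"translation":[0,0,-0.07],"twist":[0,0,0],"fingers":0.3},{"translation":[0,0,-0.12],"twist":[0,0,0],"fingers":0.3}])

```text
time: 16.65
eef_pos: [0.507, 0.2339, 0.1512]
tcp_rot: [0.579, 0.774, -0.204, -0.152]
contact_force: [0.9, 0.1, 0.2]
opening: 0.654
finger_force: 0.0
```

```bash
python3 go.py .505 .235 .25 1.855
```

```text
tr [ 0.0022 -0.0667 -0.1137] tw [-4.913e-01  3.000e-04  1.700e-03] dist 0.099 t 16.65 [0.507  0.2339 0.1512] q [ 0.26  0.4   1.65 -0.01  1.61 -0.03]
```

arm_command(steps=[{"translation":[0.002,-0.02,-0.04],"twist":[-0.15,0,0],"fingers":-0.5},{"translation":[0.002,-0.05,-0.08],"twist":[-0.3,0,0],"fingers":-0.5},{"translation":[0.002,-0.067,-0.114],"twist":[-0.49,0,0],"fingers":-0.5},{"translation":[0.002,-0.067,-0.114],"twist":[-0.49,0,0],"fingers":-0.5},{"translation":[0.002,-0.067,-0.114],"twist":[-0.49,0,0],"fingers":-0.5}])

```text
time: 17.27
eef_pos: [0.5048, 0.2346, 0.2496]
tcp_rot: [0.599, 0.801, -0.001, -0.001]
contact_force: [0.2, 0.4, -0.5]
opening: 0.248
finger_force: 0.0
```

```bash
python3 seg.py f1; python3 - <<'E'
from h import *
a=np.load('pics/f1.npz'); R=Ro.from_euler('z',.284).as_matrix(); h=np.array([.515,.2365,0])
o=cv2.imread('pics/f1.png'); pr=lambda X:proj(a['K'],a['R'],a['t'],R@(np.array(X)/1e3)+h)
for X in [(40,50,55),(40,-50,55),(-45,38,85),(-45,-38,85),(40,0,63)]: print(X,pr(X).round(1))
for th in (140,149,155):
  print(th,[ (k,pr((-45+21*np.cos(np.radians(th+30+60*k)),0,85-21*np.sin(np.radians(th+30+60*k))))[0].round(1)) for k in range(6) if np.sin(np.radians(th+30+60*k))<0.2])
c=cv2.resize(o[80:280,240:440],None,fx=3,fy=3,interpolation=cv2.INTER_CUBIC); cv2.imwrite('pics/f1c.png',c)
E
```

```text
[([174.0, 374.0], 0.6), ([135.0, 332.0], 0.21)] [0.5049 0.2346 0.2486]
blue [378.3 133.9] [370 131  17   7 103] at z.062 [0.5405 0.2896 0.062 ]
blue [291.4 139.9] [274 135  35  10 233] at z.062 [0.4594 0.2596 0.062 ]
blue [373.5 214.6] [366 211  16   8  81] at z.062 [0.5638 0.2073 0.062 ]
blue [293.6 226. ] [278 222  32   7  97] at z.062 [0.4849 0.1702 0.062 ]
blue [526.2 278.3] [ 502  257   50   44 1671] at z.062 [0.757  0.1829 0.062 ]
(40, 50, 55) [378.2 126.8]
(40, -50, 55) [373.5 219.3]
(-45, 38, 85) [290.8 143.1]
(-45, -38, 85) [293.3 219.1]
(40, 0, 63) [376.8 177.1]
140 [(0, np.float64(271.3)), (1, np.float64(275.6)), (2, np.float64(297.7)), (3, np.float64(313.3))]
149 [(0, np.float64(270.5)), (1, np.float64(278.2)), (2, np.float64(301.1)), (3, np.float64(313.8))]
155 [(0, np.float64(270.2)), (1, np.float64(280.2)), (2, np.float64(303.3)), (3, np.float64(313.8))]
```

View pics/f1c.png

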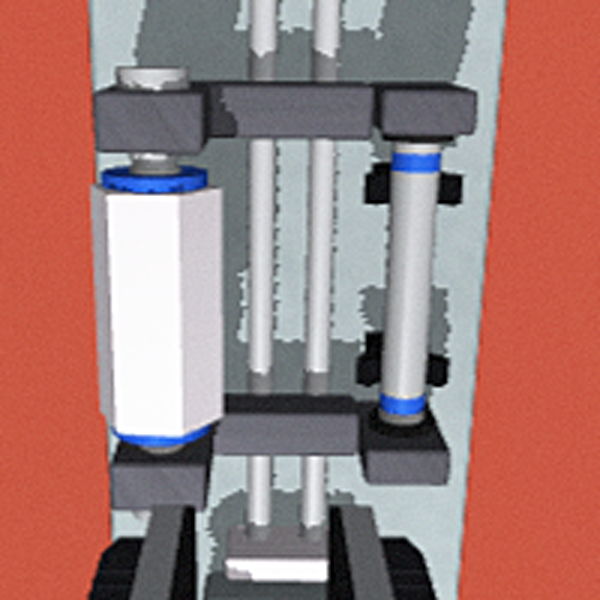

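f1: both pads sit against the cartridge ends (crop (415,145) and (403,415)). The hex edges at columns 278 and 300 match 149° (2.60 rad), which is firm. Now the lever.

```bash
python3 go.py .481 .060 .2 1.855
```

```text
tr [-0.2143 -0.0961  0.0645] tw [-0.0046 -0.0001  0.0013] dist 0.183 t 17.425 [0.5051 0.2346 0.248 ] q [ 0.25  0.02  1.85 -0.    1.28 -0.03]
```

arm_command(steps=[{"translation":[-0.08,-0.09,0],"twist":[0,0,0],"fingers":-1},{"translation":[-0.15,-0.096,0.03],"twist":[0,0,0],"fingers":-1},{"translation":[-0.214,-0.096,0.064],"twist":[0,0,0],"fingers":-1},{"translation":[-0.214,-0.096,0.064],"twist":[0,0,0],"fingers":-1},{"translation":[-0.214,-0.096,0.064],"twist":[0,0,0],"fingers":-1}])

```text
time: 18.05
eef_pos: [0.4815, 0.0602, 0.2011]
tcp_rot: [0.6, 0.8, -0.001, -0.002]
contact_force: [-0.0, 0.6, 0.0]
opening: 0.001
finger_force: 0.0
```

```bash
python3 - <<'E'
from h import *
s=get_state(); p=read_camera('wrist'); V=(p['K'],*wristRt(p,s)); sc=read_camera('scene'); sd=read_camera('side')
def red(im,roi=None):
    h=cv2.cvtColor(im,cv2.COLOR_RGB2HSV); m=cv2.inRange(h,(0,225,90),(3,255,255))|cv2.inRange(h,(176,225,90),(180,255,255))
    n,l,st,ce=cv2.connectedComponentsWithStats(m); return [(ce[i].round(1).tolist(),int(st[i,4])) for i in np.argsort(-st[1:,4])[:2]+1]
for n,q in(('w',p),('scene',sc),('side',sd)): print(n,red(q['pixels']))
r=red(p['pixels'])[0][0]; 
print('plane .104',plane(*V,r,.104), [recognise(q,'lock_tip')[:1] for q in (p,sc,sd)])
E
python3 go.py .481 .060 .092 1.855
```

```text
w [([392.0, 188.3], 9), ([376.0, 204.0], 5)]
scene []
side [([291.5, 169.2], 67)]
plane .104 [0.52459487 0.08638661 0.104     ] [[{'point': [203.0, 393.0], 'conf': 0.83}], [{'point': [193.5, 415.0], 'conf': 0.66}], [{'point': [174.6, 295.4], 'conf': 0.45}]]
tr [-0.0016 -0.0016  0.1479] tw [0.0006 0.0002 0.0033] dist 0.111 t 18.35 [0.4817 0.0615 0.2029] q [-0.08 -0.11  2.06  0.    1.2  -0.37]
```

arm_command(steps=[{"translation":[-0.001,-0.001,0.07],"twist":[0,0,0],"fingers":-1},{"translation":[-0.001,-0.001,0.147],"twist":[0,0,0],"fingers":-1},{"translation":[-0.001,-0.001,0.147],"twist":[0,0,0],"fingers":-1},{"translation":[-0.001,-0.001,0.147],"twist":[0,0,0],"fingers":-1}])

```text
time: 18.85
eef_pos: [0.4824, 0.0598, 0.0942]
tcp_rot: [0.599, 0.801, 0.001, 0.001]
contact_force: [0.4, -0.5, 1.0]
opening: -0.005
finger_force: 0.0
```

arm_command(steps=[{"translation":[0,0.025,0],"twist":[0,0,0],"fingers":-1},{"translation":[0,0.045,0],"twist":[0,0,0],"fingers":-1},{"translation":[0,0.065,0],"twist":[0,0,0],"fingers":-1},{"translation":[0,0.085,0],"twist":[0,0,0],"fingers":-1},{"translation":[0,0.1,0],"twist":[0,0,0],"fingers":-1}])

```text
time: 19.48
eef_pos: [0.5541, 0.0809, 0.0923]
tcp_rot: [0.599, 0.801, 0.0, 0.0]
contact_force: [-0.5, -0.1, 0.3]
opening: -0.001
finger_force: 0.5
```

```bash
cat > lk.py <<'E'
from h import *
s=get_state(); R=Ro.from_euler('z',.284).as_matrix(); h=np.array([.515,.2365,0])
print('holder',(R.T@(np.array(s['eef_pos'])-h)).round(4),'F',(R.T@s['contact_force']).round(1))
V=[]
for c in('scene','side'):
    p=read_camera(c); d=recognise(p,'lock_tip'); print(c,[(np.round(x['point'],1).tolist(),round(x['conf'],2)) for x in d]); save(p,'lk_'+c)
    for a in (0,.5,.9,1.0): X=R@np.array([.07*np.sin(a-.5),-.16,.042+.07*np.cos(a-.5)])+h; print(a,proj(p['K'],p['R'],p['t'],X).round(1)[::-1])
E
python3 lk.py
```

```text
holder [-0.0061 -0.1603  0.0923] F [-0.5  0.1  0.3]
scene [([190.8, 369.9], 0.61)]
0 [175.4 360.6]
0.5 [184.2 367. ]
0.9 [195.4 371.8]
1.0 [198.6 372.8]
side [([168.4, 308.3], 0.55)]
0 [170.2 290. ]
0.5 [164.2 303.6]
0.9 [163.9 314.7]
1.0 [164.5 317.3]
```

arm_command(steps=[{"translation":[0,0.008,0],"twist":[0,0,0],"fingers":-1},{"translation":[0,0.014,0],"twist":[0,0,0],"fingers":-1},{"translation":[0,0.017,0],"twist":[0,0,0],"fingers":-1},{"translation":[0,0.017,0],"twist":[0,0,0],"fingers":-1}])

```text
time: 20.18
eef_pos: [0.5652, 0.0843, 0.092]
tcp_rot: [0.599, 0.801, -0.0, -0.0]
contact_force: [-0.2, 0.1, -0.3]
opening: -0.001
finger_force: 0.3
```

```bash
python3 lk.py | grep -v '^0'
```

```text
holder [ 0.0056 -0.1602  0.092 ] F [-0.2  0.2 -0.3]
scene []
1.0 [198.6 372.8]
side [([170.5, 314.3], 0.6)]
1.0 [164.5 317.3]
```

Not at the stop yet, since there is no force. I'll press on in small steps.

arm_command(steps=[{"translation":[0,0.003,0],"twist":[0,0,0],"fingers":-1},{"translation":[0,0.006,0],"twist":[0,0,0],"fingers":-1},{"translation":[0,0.006,0],"twist":[0,0,0],"fingers":-1}])

```text
time: 20.75
eef_pos: [0.5667, 0.0848, 0.0918]
tcp_rot: [0.599, 0.801, -0.004, -0.003]
contact_force: [-9.0, -2.9, 6.1]
opening: -0.002
finger_force: 5.2
```

```bash
python3 lk.py | grep -v '^0'
```

```text
holder [ 0.0071 -0.1601  0.0918] F [-9.4 -0.3  6.1]
scene [([199.2, 373.2], 0.47)]
1.0 [198.6 372.8]
side [([169.1, 312.3], 0.65)]
1.0 [164.5 317.3]
```

arm_command(steps=[{"translation":[0,-0.02,0],"twist":[0,0,0],"fingers":-1},{"translation":[0,-0.04,-0.02],"twist":[0,0,0],"fingers":-1},{"translation":[0,-0.06,-0.08],"twist":[0,0,0],"fingers":-1},{"translation":[0,-0.06,-0.15],"twist":[0,0,0],"fingers":-1},{"translation":[0,-0.06,-0.18],"twist":[0,0,0],"fingers":-1}])

```text
time: 21.58
eef_pos: [0.5279, 0.0728, 0.2315]
tcp_rot: [0.599, 0.801, 0.002, 0.003]
contact_force: [-0.2, 0.4, 0.1]
opening: 0.001
finger_force: 0.0
```

```bash
python3 lk.py | grep -v '^0'; python3 - <<'E'
from h import *
p=read_camera('wrist'); 
a=cv2.imread('pics/lk_scene.png')[130:250,330:510]; b=cv2.imread('pics/lk_side.png')[110:220,235:345]
L=np.zeros((600,800,3),np.uint8); A=cv2.resize(a,None,fx=2.4,fy=2.4,interpolation=cv2.INTER_CUBIC); B=cv2.resize(b,None,fx=2.6,fy=2.6,interpolation=cv2.INTER_CUBIC); W=cv2.resize(p['pixels'][:,:,::-1],None,fx=.75,fy=.75)
L[:288,:432]=A; L[:286,440:726]=B; L[300:600,:480]=W; cv2.imwrite('pics/fin.png',L)
E
```

```text
holder [-0.0335 -0.1608  0.2315] F [-0.1  0.4  0.1]
scene [([198.3, 372.7], 0.57), ([173.3, 448.8], 0.55), ([157.8, 422.1], 0.23), ([281.7, 255.8], 0.23)]
1.0 [198.6 372.8]
side [([166.9, 314.5], 0.46)]
1.0 [164.5 317.3]
```

View pics/fin.png

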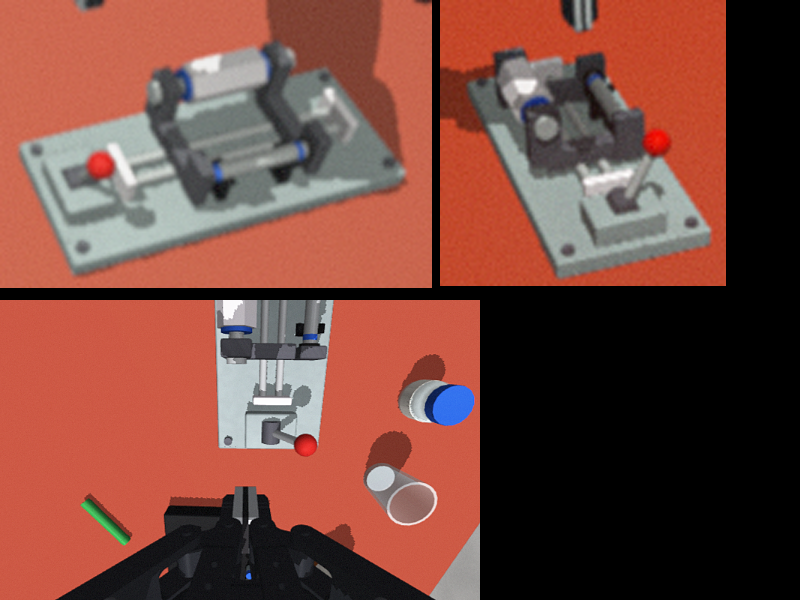

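The last picture shows the cartridge clamped between both pads and the lever leaning fully to +x, with its ball at scene pixel (373,198), matching the locked position. The gripper is clear and the bystanders are untouched.

```bash
python3 -c "
from h import *
print(sign_off())"
```

```text
the job is handed in; nothing more can be done
None
```

The cartridge is clamped in the cradle with the turnbuckle at about 2.60 rad (firm is 2.5 to 2.7), the red lever was then pushed to its locked stop, and the job was handed in at about 22 s; no verdict came back.

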